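Free the curing box by feel and set its lid at 60 degrees

TASK

The lid of the white screen-curing box is locked. Turn the orange knob on its front deck slowly clockwise (seen from above) until you feel it stiffen and then dip into its hidden notch, and stop there: only in the notch is the lid free. Then raise the lid by its handle to about 60 degrees and leave it standing there, without disturbing the things around the box.

Things in the scene. Friction and masses are not known exactly. Their poses are not given: they have to be found in the camera images.
- curing_box: White box bolted to the bench, 280 (x) x 300 (y) mm. Origin: centre of its underside; +x points away from the robot, from knob to hinge, z up. Front deck (x -140 to -20 mm): 60 mm high. The chamber behind has walls 85 mm high under a grey lid 12 mm thick. Knob axis at x -85, y -70 mm; handle bar of the shut lid along y, centred at x -65, y +65 mm.
- knob_grip (a point): Point on the knob's upright axis at the height to grip, 88 mm above the bench. The knob is an orange bar 70 mm long (along this point's x), 16 mm thick (y), 34 mm tall (67 to 101 mm above the bench), white line on one end, over a black disc 60 mm across whose top is 67 mm above the bench. Running friction 0.05 N m. Wrist sensing may show its torques offset and halved.
- knob_axis (a point): Where the knob's axis meets the deck, 60 mm above the bench; axes as the box's. Clockwise from above, the notch centre lies 0.5 to 1.15 rad from the start (unseen, differs each time). About 0.4 rad before it the resistance jumps to about 0.4 N m, then falls; over the last 0.2 rad the knob pulls itself on (up to 0.3 N m) to the centre, where resistance jumps up again. Stop 0.6 rad past it.
- lid (a joint): Lid angle in rad: 0 shut, growing as the front edge rises; 1.047 is 60 degrees; stop at 1.7. Stiff hinge: stays where left; 4 to 6 N at the handle moves it. Free only within 0.1 rad of the notch centre, else a catch holds it under 0.05 rad. A knob let go within 0.1 rad of the centre settles in it by itself.
- lid_handle (a point): Middle of the lid's black handle bar: round, 12 mm diameter, 90 mm long along this point's y, 45 mm ahead of the lid's front edge (in the lid's plane), 32 mm above the deck when shut, joined to the lid by a 12 mm rod at either end. It moves on a circle of 200 mm radius about the hinge.
- lid_hinge (a point): Point on the lid's hinge line, 86 mm above the bench, at the y of the handle's middle; the hinge line runs along its y axis. Seen from it, the shut handle's middle lies 200 mm towards -x and 6 mm up.
- phone: Loose black phone, 74 x 155 x 9 mm, lying on the teal mat left of the box. Origin: centre of its underside. Leave alone.
- plate: Loose ribbed aluminium plate, 80 x 90 x 10 mm, lying beside the box on its +y side. Origin: centre of its underside. Leave alone.
- tape: Loose white ring of tape, 84 mm diameter, 22 mm high, lying beside the box on its -y side. Origin: centre of its underside. Leave alone.
- flux: Loose amber jar with black cap, 44 mm diameter, 85 mm tall, standing beside the box on its -y side. Origin: centre of its underside. Leave alone.
- spray: Loose red and white spray can, 66 mm diameter, 208 mm tall, standing to the right of the box. Origin: centre of its underside. Leave alone.
- dropper: Loose clear bottle with white cap, 40 mm diameter, 110 mm tall, standing to the right. Origin: centre of its underside. Leave alone.
- driver: Loose screwdriver with red handle, 180 mm long, lying to the right. Origin: middle of its length, on the underside. Leave alone.

How it is judged:
By the outcome, as a careful person would: the job done as asked, in the order asked, and still so for the second after the job is handed in, with the robot touching nothing.
It also fails if it takes over 67 s, if anything falls off the work surface, if the arm or the gripper's body presses on something with over 40 N, if the wrist force passes 120 N, or if a joint passes its speed limit or range.

ROBOT

A 6-joint arm with a two-finger parallel gripper is mounted at the origin on the work surface. World frame = base frame: x ahead of the robot, y to its left, z up, the work surface at z = 0. Lengths are in m, angles in rad, forces in N, time in s.
With the tool pointing down it reaches from about 0.35 to 0.775 m from the base axis. Payload 5.5 kg.
Tool frame: the origin (TCP) lies midway between the tips of the shut fingers; the grasp point (between the pads) lies 19 mm behind it (pinch_z is the distance from the TCP to the grasp point, in m); z points along the fingers, y is the line along which they close (so a half turn about z gives the same grasp; the last joint's range is limited). The gripper opens to 85 mm and grips with 20 to 120 N. Pads are 22 mm wide; open, the fingers measure 114 mm over their backs; the gripper's body (76 mm by 85 mm) begins 54 mm behind the grasp point. The pads swing forward as they close: fully open they stand 13 mm farther back than shut.
Start: joints at [-1.428, 0.313, 0.046, 1.304, 0, 1.431], TCP at [0.16, -0.552, 0.231] pointing down, gripper open.
Joint ranges: [-2.76, 2.76], [-0.86, 1.69], [-1.03, 1.26], [-2.2, 2.34], [-1.47, 1.5], [-3.14, 3.14]. Speed limits (rad/s): [2.57, 2.57, 3.14, 3.14, 3.14, 3.14].

INTERFACE

Orientations are given as a unit quaternion [w, x, y, z].
In Python, from plant import get_obs, capture, job_done, recognise, pinch_z gives the robot as it stands.
- The arm moves only by the tool send_rows, never from a script. Its argument "moves" is a list of rows, each an object with "slide": the shift along the tool's x, y, z in m, a list of three; "twist": the turn about the tool's z in rad; "gripper": the opening, from -1 (shut) to 1 (fully open), so that 0 is half open. A call has 1 to 20 rows; each row shifts and turns the commanded pose from where the row before left it, along the tool's axes as they then stand; what a row does not reach is not made up. A row lasts 1/12 s, in which the tool goes at most 41.7 mm and 7.16 degrees, less where a joint would pass 70% of its speed; a pose out of reach is approached as far as the arm can. A call is refused whole if a number of a shift passes 0.0417 or a number of a turn 0.125, either way. A call with a gripper value outside its range is refused whole. The fingers move at their own pace and stop on an object; "squeeze" is the grip in N (left out, the last holds). Time passes only in rows, so rows that do not move let the fingers close. It gives the time, the measured TCP pose, the force, the opening and the grip force at its end, in the units of the state.
- get_obs(): the state, without advancing time (a new reading comes with each control period).
- capture(name): name is "side" or "top" or "wrist"; returns a dict with "img" (480x640x3 uint8, blue, green, red), "fov_y" (degrees; the focal length in pixels is half the picture's height over the tangent of half this angle, whatever the lens; pixels are square), "cx", "cy" (the principal point, pixels), "rvec" (rotation vector, rad) and "tvec" (3), from world to camera coordinates, as OpenCV has them; the wrist camera has in their place "tool_from_camera" (4x4, takes a point from camera to tool coordinates, whose origin is the TCP and whose axes are the flange's). Camera axes: x right, y down, z forward; pixel columns grow to the right and rows downward; lengths in m; the calibration is good to about 2 mm. A picture is of the moment at which its call begins: read the wrist's pose just before it. There is no depth.
- job_done(): hands the job in; it is judged then, once.
Trained networks look in a picture, given as the dict that the camera call returned (one of the last four; its "shot" number tells which), for a name from the list of things; names that differ only in an ending like _2 or _b are one class to them, and where a whole thing is asked for, a point or a joint stands for the part that bears it (a point fixed in the world has none). Each returns a list of dicts, best first, with "conf" (0 to 1); they miss things now and then, are a little off and sometimes report something else, mostly with a low value. They report only what shows in the picture. A call takes as long as a camera call.
- recognise(label, picture): "centre" ([x, y, z] in m, in world coordinates, good to about 4 mm: the middle of the surface that is visible of it).
The state is a dict: "t": time; "joints": joint angles; "qvel": joint speeds; "effort": joint torques, N m; "tool_pos": TCP position; "tool_rot": TCP orientation; "contact_force": force on the tool from outside, world axes, zero at the start; "torque": the same for the moment, N m; "width": finger opening in m; "grip_force": force on a finger pad.
Only numpy, scipy, OpenCV 4.12 (cv2) and the standard library are available. Lean on these libraries where they do the work, as an engineer would, in place of code of your own. Each camera call takes 0.05 s, during which the arm holds its last target. There are 200 camera calls.

## Working session

There is one attempt and no reset: what is moved stays moved. The work goes in short steps, Python scripts to look and compute and a tool call to move; the robot and the scene stay as the last step left them, time stands still between calls to the robot, and variables do not carry over. Pictures are saved under pics/ and viewed, at most 10 in all, crops included, and the job is handed in when it is done.

Besides the shell and the picture viewer there is one more tool, called as a command line: name --argument value ..., lists and objects as JSON in quotes. send_rows: Moves the arm, as the interface text tells. Its arguments: {"type":"object","properties":{"moves":{"type":"array"},"squeeze":{"type":"number"}},"required":["moves"]}

```bash
mkdir -p pics; ls; python3 - <<'E'
from plant import *
import cv2,numpy as np
o=get_obs(); print({k:np.round(v,3).tolist() for k,v in o.items()}, pinch_z)
for n in ["top","side"]:
    c=capture(n); cv2.imwrite(f"pics/{n}0.png",c["img"]); print(n,c["fov_y"],c["cx"],c["cy"],c["rvec"],c["tvec"])
    for l in ["curing_box","knob_grip","lid_handle","lid","phone","plate","tape","flux","spray","dropper","driver"]:
        print(l,[(np.round(r["centre"],3).tolist(),round(r["conf"],2)) for r in recognise(l,c)[:2]])
E
```

```text
pics
{'t': 0.0, 'joints': [-1.428, 0.314, 0.045, 1.304, 0.0, 1.431], 'qvel': [-0.0, -0.001, -0.0, -0.001, 0.0, -0.001], 'effort': [-0.0, -48.063, 29.853, 0.019, -0.0, 0.0], 'tool_pos': [0.16, -0.552, 0.23], 'tool_rot': [-0.001, 0.99, 0.141, 0.0], 'contact_force': [0.789, 1.282, -0.045], 'torque': [-0.029, 0.046, 0.021], 'grip_force': 0.0, 'width': 0.086} 0.0187
top 57.20425078267568 312.3666663661436 230.49825857330535 [ 2.07163387 -2.11504754  0.25049157] [0.0341815  0.59053517 0.98216989]
curing_box [([0.546, 0.078, 0.099], 0.86), ([0.485, 0.514, 0.012], 0.62)]
knob_grip [([0.46, 0.019, 0.071], 0.81)]
lid_handle [([0.606, 0.075, 0.102], 0.98)]
lid [([0.606, 0.077, 0.1], 0.58)]
phone [([0.484, 0.517, 0.01], 0.97)]
plate [([0.613, 0.283, 0.006], 0.91), ([0.546, 0.078, 0.099], 0.41)]
tape [([0.443, -0.138, 0.022], 0.67), ([0.607, 0.074, 0.099], 0.25)]
flux [([0.593, -0.127, 0.084], 0.9), ([0.401, -0.465, 0.019], 0.24)]
spray [([0.628, -0.454, 0.142], 0.63), ([0.461, 0.021, 0.07], 0.59)]
dropper [([0.692, -0.364, 0.073], 0.67), ([0.624, -0.452, 0.145], 0.58)]
driver [([0.398, -0.465, 0.02], 0.68)]
side 50.16196350111294 317.1634261969 242.64461981426584 [ 2.2309623  -0.24424715  0.142954  ] [-0.56712244  0.1470261   1.23585874]
curing_box [([0.547, 0.007, 0.081], 0.9)]
knob_grip [([0.462, 0.013, 0.081], 0.81)]
lid_handle [([0.607, 0.052, 0.1], 0.7)]
lid [([0.604, 0.053, 0.095], 0.6)]
phone [([0.487, 0.503, 0.014], 0.65)]
plate []
tape [([0.444, -0.143, 0.013], 0.65)]
flux [([0.595, -0.146, 0.056], 0.79), ([0.607, 0.053, 0.096], 0.21)]
spray [([0.626, -0.498, 0.129], 0.59)]
dropper []
driver [([0.4, -0.475, 0.02], 0.93)]
```

View pics/top0.png

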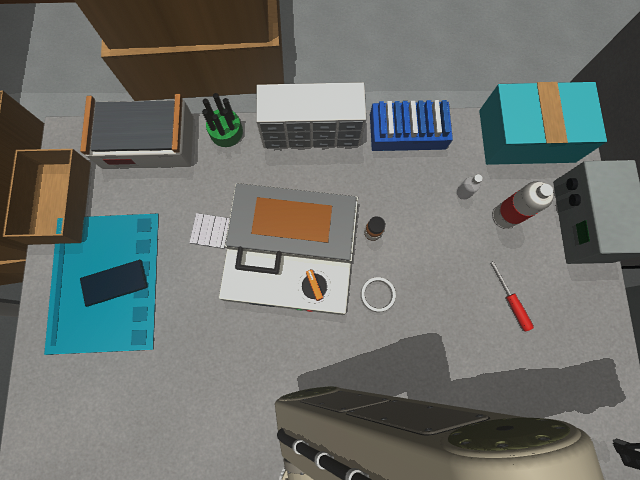

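View pics/side0.png

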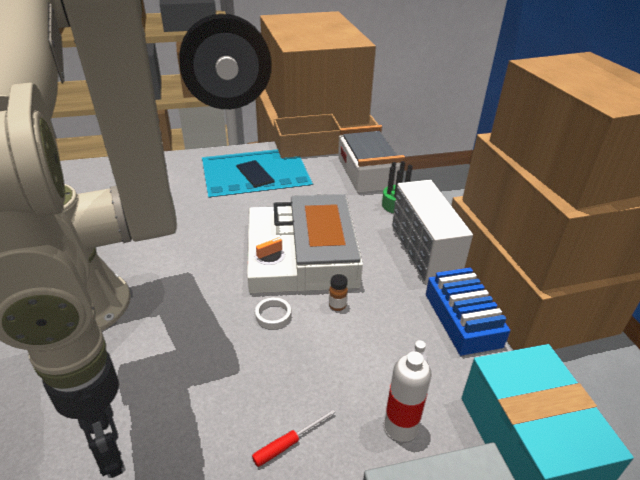

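The top view shows the box slightly yawed. The deck front corners are at about (220,299) and (346,313), and the lid corners at (237,184), (358,195), (352,262) and (227,248). The knob bar runs from (308,270) to (320,299) over a disc at (314,286), and the handle bar from (236,267) to (279,273). The side view agrees, with the tape and flux jar on the -y side.

```bash
cat > h.py <<'E'
from plant import *
import cv2,numpy as np
from scipy.spatial.transform import Rotation as R
def K(c): f=240/np.tan(np.radians(c["fov_y"]/2)); return np.array([[f,0,c["cx"]],[0,f,c["cy"]],[0,0,1]])
def pose(c,o=None):  # world-from-camera
    if "rvec" in c:
        A=R.from_rotvec(np.ravel(c["rvec"])).as_matrix(); return A.T,-A.T@np.ravel(c["tvec"])
    q=o["tool_rot"]; T=np.eye(4); T[:3,:3]=R.from_quat([q[1],q[2],q[3],q[0]]).as_matrix(); T[:3,3]=o["tool_pos"]
    T=T@np.array(c["tool_from_camera"]); return T[:3,:3],T[:3,3]
def onz(c,uv,z,o=None):
    A,p=pose(c,o); d=A@np.linalg.solve(K(c),[uv[0],uv[1],1]); return p+d*(z-p[2])/d[2]
E
python3 - <<'E'
from h import *
c=capture("top")
im=c["img"]; cv2.imwrite("pics/crop0.png",cv2.resize(im[170:330,180:400],None,fx=3.6,fy=3.6,interpolation=cv2.INTER_CUBIC))
for n,uv,z in [("FL",(220,299),.06),("FR",(346,313),.06),("lidBL",(237,184),.097),("lidBR",(358,195),.097),("lidFR",(352,262),.097),("lidFL",(227,248),.097),("hL",(236,267),.092),("hR",(279,273),.092),("knob1",(308,270),.101),("knob2",(320,299),.101),("disc",(314,286),.067)]:
    print(n,np.round(onz(c,uv,z),3))
E
```

```text
FL [0.434 0.241 0.06 ]
FR [ 0.396 -0.052  0.06 ]
lidBL [0.703 0.2   0.097]
lidBR [ 0.669 -0.088  0.097]
lidFR [ 0.509 -0.067  0.097]
lidFL [0.547 0.22  0.097]
hL [0.503 0.199 0.092]
hR [0.487 0.1   0.092]
knob1 [0.492 0.034 0.101]
knob2 [0.426 0.008 0.101]
disc [0.459 0.021 0.067]
```

View pics/crop0.png

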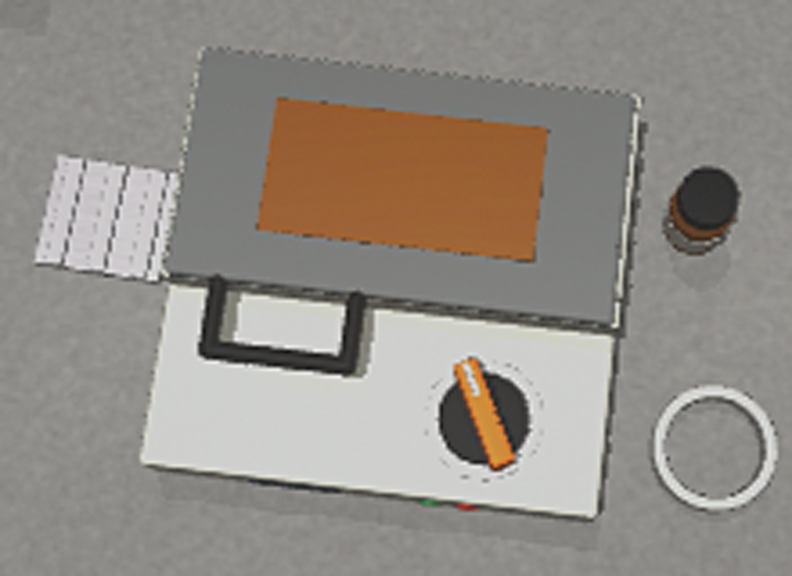

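Box yaw is about -0.13 rad, with its origin at about (0.552, 0.079). The knob axis is at (0.459, 0.021) with the bar at yaw about 0.375, and the handle at (0.496, 0.151). The given dimensions agree with all of these to within 5 mm. To leave joint 6 room to turn clockwise, I'll grip the knob a half turn round, which means twisting by -3.23 rad.

send_rows --moves '[{"slide": [0.0223,-0.0233,0],"twist": 0,"gripper": 1},{"slide": [0.0223,-0.0233,0],"twist": 0,"gripper": 1},{"slide": [0.0223,-0.0233,0],"twist": 0,"gripper": 1},{"slide": [0.0223,-0.0233,0],"twist": 0,"gripper": 1},{"slide": [0.0223,-0.0233,0],"twist": 0,"gripper": 1},{"slide": [0.0223,-0.0233,0],"twist": 0,"gripper": 1},{"slide": [0.0223,-0.0233,0],"twist": 0,"gripper": 1},{"slide": [0.0223,-0.0233,0],"twist": 0,"gripper": 1},{"slide": [0.0223,-0.0233,0],"twist": 0,"gripper": 1},{"slide": [0.0223,-0.0233,0],"twist": 0,"gripper": 1},{"slide": [0.0223,-0.0233,0],"twist": 0,"gripper": 1},{"slide": [0.0223,-0.0233,0],"twist": 0,"gripper": 1},{"slide": [0.0223,-0.0233,0],"twist": 0,"gripper": 1},{"slide": [0.0223,-0.0233,0],"twist": 0,"gripper": 1},{"slide": [0.0223,-0.0233,0],"twist": 0,"gripper": 1},{"slide": [0.0223,-0.0233,0],"twist": 0,"gripper": 1},{"slide": [0.0223,-0.0233,0],"twist": 0,"gripper": 1},{"slide": [0.0223,-0.0233,0],"twist": 0,"gripper": 1},{"slide": [0.0223,-0.0233,0],"twist": 0,"gripper": 1},{"slide": [0.0223,-0.0233,0],"twist": 0,"gripper": 1}]'

```text
t: 2.92
tool_pos: [0.4592, 0.0214, 0.2315]
tool_rot: [0.0, 0.99, 0.141, 0.0]
contact_force: [0.2, -0.2, 0.1]
width: 0.0858
grip_force: 0.0
```

send_rows --moves '[{"slide": [0,0,0],"twist": -0.12,"gripper": 1},{"slide": [0,0,0],"twist": -0.12,"gripper": 1},{"slide": [0,0,0],"twist": -0.12,"gripper": 1},{"slide": [0,0,0],"twist": -0.12,"gripper": 1},{"slide": [0,0,0],"twist": -0.12,"gripper": 1},{"slide": [0,0,0],"twist": -0.12,"gripper": 1},{"slide": [0,0,0],"twist": -0.12,"gripper": 1},{"slide": [0,0,0],"twist": -0.12,"gripper": 1},{"slide": [0,0,0],"twist": -0.12,"gripper": 1},{"slide": [0,0,0],"twist": -0.12,"gripper": 1},{"slide": [0,0,0],"twist": -0.12,"gripper": 1},{"slide": [0,0,0],"twist": -0.12,"gripper": 1},{"slide": [0,0,0],"twist": -0.12,"gripper": 1},{"slide": [0,0,0],"twist": -0.12,"gripper": 1}]'

```text
t: 4.08
tool_pos: [0.4587, 0.0197, 0.2314]
tool_rot: [0.0, 0.553, 0.833, -0.0]
contact_force: [-0.6, 0.2, -0.0]
width: 0.0856
grip_force: 0.0
```

send_rows --moves '[{"slide": [0,0,0],"twist": -0.12,"gripper": 1},{"slide": [0,0,0],"twist": -0.12,"gripper": 1},{"slide": [0,0,0],"twist": -0.12,"gripper": 1},{"slide": [0,0,0],"twist": -0.12,"gripper": 1},{"slide": [0,0,0],"twist": -0.12,"gripper": 1},{"slide": [0,0,0],"twist": -0.12,"gripper": 1},{"slide": [0,0,0],"twist": -0.12,"gripper": 1},{"slide": [0,0,0],"twist": -0.12,"gripper": 1},{"slide": [0,0,0],"twist": -0.12,"gripper": 1},{"slide": [0,0,0],"twist": -0.12,"gripper": 1},{"slide": [0,0,0],"twist": -0.12,"gripper": 1},{"slide": [0,0,0],"twist": -0.12,"gripper": 1},{"slide": [0,0,0],"twist": -0.114,"gripper": 1},{"slide": [0,0,0],"twist": 0,"gripper": 1},{"slide": [0,0,0],"twist": 0,"gripper": 1}]'

```text
t: 5.33
tool_pos: [0.4587, 0.0197, 0.2313]
tool_rot: [0.0, -0.185, 0.983, -0.0]
contact_force: [-0.2, 0.3, -0.8]
width: 0.0858
grip_force: 0.0
```

```bash
python3 - <<'E'
from h import *
o=get_obs(); c=capture("wrist"); cv2.imwrite("pics/w1.png",c["img"])
print({k:np.round(o[k],3).tolist() for k in ["t","joints","tool_pos","tool_rot","contact_force","torque"]})
q=o["tool_rot"];A=R.from_quat([q[1],q[2],q[3],q[0]]).as_matrix();print("yaw",np.arctan2(A[1,0],A[0,0]))
print(c["fov_y"],[(l,recognise(l,c)[:1]) for l in ["knob_grip","lid_handle"]])
E
```

```text
{'t': 5.333, 'joints': [-0.132, 0.089, -0.235, 1.247, -0.0, -0.504], 'tool_pos': [0.459, 0.02, 0.231], 'tool_rot': [0.0, -0.185, 0.983, -0.0], 'contact_force': [-0.219, 0.298, -0.755], 'torque': [-0.014, 0.052, -0.029]}
yaw -2.7695847617308393
64.28194852152795 [('knob_grip', [{'centre': [0.4612, 0.0191, 0.0616], 'conf': 0.66}]), ('lid_handle', [{'centre': [0.5641, 0.0338, 0.0959], 'conf': 0.92}])]
```

View pics/w1.png

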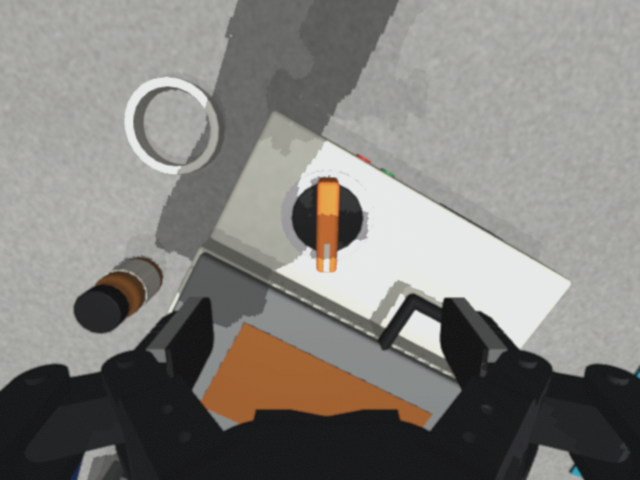

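The wrist view shows the knob bar upright at (328,179) to (326,271) over a disc centred at (327,216). It is midway between the fingers and lines up with the tool's x axis.

```bash
python3 - <<'E'
from h import *
o=get_obs(); c=capture("wrist")
a=onz(c,(328,179),.101,o);b=onz(c,(326,270),.101,o)
print(a,b,(a+b)/2,np.arctan2(*(b-a)[[1,0]]),np.linalg.norm(b-a),onz(c,(327,216),.067,o))
q=o["tool_rot"];A=R.from_quat([q[1],q[2],q[3],q[0]]).as_matrix()
print((A.T@((a+b)/2-o["tool_pos"])))
E
```

```text
[0.4259958  0.00844299 0.101     ] [0.49081481 0.03226147 0.101     ] [0.4584053  0.02035223 0.101     ] 0.3521450004124623 0.06905667279635393 [0.45848133 0.02045854 0.067     ]
[5.48471914e-05 7.12204399e-04 1.30308590e-01]
```

Aligned to within 1 mm and 0.02 rad. I'll descend 159 mm and close on the bar.

send_rows --moves '[{"slide": [0,0,0.016],"twist": 0.0,"gripper": 1},{"slide": [0,0,0.016],"twist": 0.02,"gripper": 1},{"slide": [0,0,0.016],"twist": 0,"gripper": 1},{"slide": [0,0,0.016],"twist": 0,"gripper": 1},{"slide": [0,0,0.016],"twist": 0,"gripper": 0.5},{"slide": [0,0,0.016],"twist": 0,"gripper": 0.3},{"slide": [0,0,0.016],"twist": 0,"gripper": 0.3},{"slide": [0,0,0.016],"twist": 0,"gripper": 0.3},{"slide": [0,0,0.016],"twist": 0,"gripper": 0.3},{"slide": [0,0,0.008],"twist": 0,"gripper": 0.3},{"slide": [0,0,0.007],"twist": 0,"gripper": 0.3},{"slide": [0,0,0],"twist": 0,"gripper": 0.3}]' --squeeze 60

```text
t: 6.53
tool_pos: [0.458, 0.0198, 0.0713]
tool_rot: [-0.001, -0.176, 0.984, 0.0]
contact_force: [0.1, -0.2, 0.5]
width: 0.0555
grip_force: 0.0
```

send_rows --moves '[{"slide": [0,0,0],"twist": 0,"gripper": -1},{"slide": [0,0,0],"twist": 0,"gripper": -1},{"slide": [0,0,0],"twist": 0,"gripper": -1},{"slide": [0,0,0],"twist": 0,"gripper": -1},{"slide": [0,0,0],"twist": 0,"gripper": -1},{"slide": [0,0,0],"twist": 0,"gripper": -1},{"slide": [0,0,0],"twist": 0,"gripper": -1},{"slide": [0,0,0],"twist": 0,"gripper": -1},{"slide": [0,0,0],"twist": 0,"gripper": -1},{"slide": [0,0,0],"twist": 0,"gripper": -1}]'

```text
t: 7.37
tool_pos: [0.4592, 0.0202, 0.0733]
tool_rot: [0.001, -0.177, 0.984, 0.0]
contact_force: [-1.6, 3.6, 5.5]
width: 0.0153
grip_force: 58.8
```

```bash
cat > s.py <<'E'
from h import *
o=get_obs(); q=o["tool_rot"];A=R.from_quat([q[1],q[2],q[3],q[0]]).as_matrix()
print("yaw %.4f"%np.arctan2(A[1,0],A[0,0]),{k:np.round(o[k],3).tolist() for k in ["t","tool_pos","contact_force","torque","effort","width","grip_force"]})
E
python3 s.py
```

```text
yaw -2.7859 {'t': 7.367, 'tool_pos': [0.459, 0.02, 0.073], 'contact_force': [-1.63, 3.556, 5.486], 'torque': [0.525, 0.298, 0.053], 'effort': [-1.415, -34.888, 24.356, -0.799, -0.744, 0.03], 'width': 0.015, 'grip_force': 58.814}
```

The knob is held. Now I'll turn it slowly, reading the torque as it goes. The notch can't come before 0.5 rad.

send_rows --moves '[{"slide": [0,0,0],"twist": 0.02,"gripper": -1},{"slide": [0,0,0],"twist": 0.02,"gripper": -1},{"slide": [0,0,0],"twist": 0.02,"gripper": -1},{"slide": [0,0,0],"twist": 0.02,"gripper": -1}]'

```text
t: 7.7
tool_pos: [0.4592, 0.0203, 0.0733]
tool_rot: [0.001, -0.137, 0.991, 0.0]
contact_force: [-1.5, 3.5, 6.0]
width: 0.0149
grip_force: 58.8
```

```bash
python3 s.py
```

```text
yaw -2.8667 {'t': 7.7, 'tool_pos': [0.459, 0.02, 0.073], 'contact_force': [-1.514, 3.504, 6.019], 'torque': [0.616, 0.322, 0.043], 'effort': [-1.7, -34.822, 24.403, -0.867, -0.862, -0.189], 'width': 0.015, 'grip_force': 58.814}
```

send_rows --moves '[{"slide": [0,0,0],"twist": 0.02,"gripper": -1},{"slide": [0,0,0],"twist": 0.02,"gripper": -1},{"slide": [0,0,0],"twist": 0.02,"gripper": -1}]'

```text
t: 7.95
tool_pos: [0.4592, 0.0204, 0.0733]
tool_rot: [0.001, -0.107, 0.994, 0.001]
contact_force: [-1.1, 3.4, 6.3]
width: 0.0149
grip_force: 58.9
```

```bash
python3 s.py
```

```text
yaw -2.9267 {'t': 7.95, 'tool_pos': [0.459, 0.02, 0.073], 'contact_force': [-1.13, 3.436, 6.313], 'torque': [0.663, 0.341, 0.062], 'effort': [-1.869, -34.79, 24.426, -0.904, -0.945, -0.188], 'width': 0.015, 'grip_force': 58.867}
```

send_rows --moves '[{"slide": [0,0,0],"twist": 0.02,"gripper": -1},{"slide": [0,0,0],"twist": 0.02,"gripper": -1},{"slide": [0,0,0],"twist": 0.02,"gripper": -1}]'

```text
t: 8.2
tool_pos: [0.4591, 0.0205, 0.0733]
tool_rot: [0.001, -0.077, 0.997, 0.001]
contact_force: [-2.1, 4.6, 6.0]
width: 0.0151
grip_force: 58.9
```

```bash
python3 s.py
```

```text
yaw -2.9866 {'t': 8.2, 'tool_pos': [0.459, 0.021, 0.073], 'contact_force': [-2.123, 4.63, 5.992], 'torque': [0.692, 0.315, 0.065], 'effort': [-2.038, -34.764, 24.446, -0.936, -1.033, -0.187], 'width': 0.015, 'grip_force': 58.895}
```

send_rows --moves '[{"slide": [0,0,0],"twist": 0.02,"gripper": -1},{"slide": [0,0,0],"twist": 0.02,"gripper": -1},{"slide": [0,0,0],"twist": 0.02,"gripper": -1}]'

```text
t: 8.45
tool_pos: [0.4591, 0.0206, 0.0733]
tool_rot: [0.001, -0.048, 0.999, 0.001]
contact_force: [-0.9, 5.2, 6.5]
width: 0.0152
grip_force: 58.9
```

```bash
python3 s.py
```

```text
yaw -3.0465 {'t': 8.45, 'tool_pos': [0.459, 0.021, 0.073], 'contact_force': [-0.882, 5.248, 6.528], 'torque': [0.87, 0.336, 0.074], 'effort': [-2.207, -34.744, 24.46, -0.962, -1.125, -0.187], 'width': 0.015, 'grip_force': 58.907}
```

send_rows --moves '[{"slide": [0,0,0],"twist": 0.02,"gripper": -1},{"slide": [0,0,0],"twist": 0.02,"gripper": -1},{"slide": [0,0,0],"twist": 0.02,"gripper": -1}]'

```text
t: 8.7
tool_pos: [0.4591, 0.0207, 0.0733]
tool_rot: [0.001, -0.018, 1.0, 0.001]
contact_force: [-1.8, 4.1, 7.1]
width: 0.0152
grip_force: 58.9
```

```bash
python3 s.py
```

```text
yaw -3.1065 {'t': 8.7, 'tool_pos': [0.459, 0.021, 0.073], 'contact_force': [-1.836, 4.083, 7.118], 'torque': [0.839, 0.346, 0.083], 'effort': [-2.378, -34.73, 24.471, -0.981, -1.22, -0.186], 'width': 0.015, 'grip_force': 58.914}
```

No jump yet (joint-6 effort steady at -0.187 N m), so the notch is still at least 0.4 rad ahead.

send_rows --moves '[{"slide": [0,0,0],"twist": 0.02,"gripper": -1},{"slide": [0,0,0],"twist": 0.02,"gripper": -1},{"slide": [0,0,0],"twist": 0.02,"gripper": -1}]'

```text
t: 8.95
tool_pos: [0.4591, 0.0208, 0.0733]
tool_rot: [0.001, 0.012, 1.0, 0.001]
contact_force: [-2.2, 4.8, 6.4]
width: 0.0153
grip_force: 58.9
```

```bash
python3 s.py
```

```text
yaw 3.1167 {'t': 8.95, 'tool_pos': [0.459, 0.021, 0.073], 'contact_force': [-2.231, 4.817, 6.374], 'torque': [0.949, 0.36, 0.084], 'effort': [-2.55, -34.721, 24.477, -0.995, -1.316, -0.186], 'width': 0.015, 'grip_force': 58.918}
```

send_rows --moves '[{"slide": [0,0,0],"twist": 0.02,"gripper": -1},{"slide": [0,0,0],"twist": 0.02,"gripper": -1},{"slide": [0,0,0],"twist": 0.02,"gripper": -1}]'

```text
t: 9.2
tool_pos: [0.4591, 0.0209, 0.0733]
tool_rot: [0.001, 0.042, 0.999, 0.001]
contact_force: [-1.5, 6.0, 5.9]
width: 0.015
grip_force: 58.9
```

```bash
python3 s.py
```

```text
yaw 3.0569 {'t': 9.2, 'tool_pos': [0.459, 0.021, 0.073], 'contact_force': [-1.513, 6.012, 5.939], 'torque': [1.025, 0.319, 0.023], 'effort': [-2.721, -34.719, 24.478, -1.002, -1.413, -0.185], 'width': 0.015, 'grip_force': 58.919}
```

send_rows --moves '[{"slide": [0,0,0],"twist": 0.02,"gripper": -1},{"slide": [0,0,0],"twist": 0.02,"gripper": -1},{"slide": [0,0,0],"twist": 0.02,"gripper": -1}]'

```text
t: 9.45
tool_pos: [0.4591, 0.021, 0.0733]
tool_rot: [0.001, 0.072, 0.997, 0.001]
contact_force: [-1.3, 5.1, 6.5]
width: 0.0153
grip_force: 58.9
```

```bash
python3 s.py
```

```text
yaw 2.9970 {'t': 9.45, 'tool_pos': [0.459, 0.021, 0.073], 'contact_force': [-1.297, 5.079, 6.531], 'torque': [1.08, 0.315, 0.14], 'effort': [-2.878, -34.738, 24.467, -0.988, -1.479, -0.108], 'width': 0.015, 'grip_force': 58.891}
```

send_rows --moves '[{"slide": [0,0,0],"twist": 0.02,"gripper": -1},{"slide": [0,0,0],"twist": 0.02,"gripper": -1},{"slide": [0,0,0],"twist": 0.02,"gripper": -1}]'

```text
t: 9.7
tool_pos: [0.4592, 0.021, 0.0733]
tool_rot: [0.001, 0.102, 0.995, 0.001]
contact_force: [-1.6, 5.3, 5.5]
width: 0.0152
grip_force: 59.0
```

```bash
python3 s.py
```

```text
yaw 2.9378 {'t': 9.7, 'tool_pos': [0.459, 0.021, 0.073], 'contact_force': [-1.613, 5.255, 5.463], 'torque': [1.069, 0.354, 0.477], 'effort': [-3.069, -34.843, 24.398, -0.911, -1.445, 0.22], 'width': 0.015, 'grip_force': 58.961}
```

The resistance rose by about 0.4 N m near yaw 2.97, so the notch should be near yaw 2.55. I'll carry on, watching for the fall and the pull.

send_rows --moves '[{"slide": [0,0,0],"twist": 0.02,"gripper": -1},{"slide": [0,0,0],"twist": 0.02,"gripper": -1}]'

```text
t: 9.87
tool_pos: [0.4592, 0.021, 0.0733]
tool_rot: [0.001, 0.121, 0.993, 0.001]
contact_force: [-1.9, 5.8, 7.2]
width: 0.015
grip_force: 59.0
```

```bash
python3 s.py
```

```text
yaw 2.8983 {'t': 9.867, 'tool_pos': [0.459, 0.021, 0.073], 'contact_force': [-1.902, 5.791, 7.198], 'torque': [1.061, 0.37, 0.54], 'effort': [-3.377, -34.762, 24.284, -0.882, -1.598, 0.326], 'width': 0.015, 'grip_force': 58.988}
```

send_rows --moves '[{"slide": [0,0,0],"twist": 0.02,"gripper": -1},{"slide": [0,0,0],"twist": 0.02,"gripper": -1}]'

```text
t: 10.03
tool_pos: [0.4593, 0.0211, 0.0733]
tool_rot: [0.001, 0.142, 0.99, 0.001]
contact_force: [0.4, 6.2, 5.3]
width: 0.015
grip_force: 58.9
```

```bash
python3 s.py
```

```text
yaw 2.8576 {'t': 10.033, 'tool_pos': [0.459, 0.021, 0.073], 'contact_force': [0.352, 6.206, 5.33], 'torque': [1.123, 0.354, 0.365], 'effort': [-3.276, -34.836, 24.321, -0.886, -1.618, 0.091], 'width': 0.015, 'grip_force': 58.914}
```

send_rows --moves '[{"slide": [0,0,0],"twist": 0.02,"gripper": -1},{"slide": [0,0,0],"twist": 0.02,"gripper": -1}]'

```text
t: 10.2
tool_pos: [0.4592, 0.0212, 0.0733]
tool_rot: [0.001, 0.161, 0.987, 0.002]
contact_force: [-0.7, 7.0, 5.9]
width: 0.0151
grip_force: 58.8
```

```bash
python3 s.py
```

```text
yaw 2.8172 {'t': 10.2, 'tool_pos': [0.459, 0.021, 0.073], 'contact_force': [-0.745, 7.008, 5.943], 'torque': [1.179, 0.279, 0.095], 'effort': [-3.355, -34.993, 24.435, -0.842, -1.784, -0.161], 'width': 0.015, 'grip_force': 58.834}
```

send_rows --moves '[{"slide": [0,0,0],"twist": 0.02,"gripper": -1},{"slide": [0,0,0],"twist": 0.02,"gripper": -1}]'

```text
t: 10.37
tool_pos: [0.4593, 0.0213, 0.0733]
tool_rot: [0.001, 0.181, 0.983, 0.002]
contact_force: [-1.0, 7.4, 7.7]
width: 0.0153
grip_force: 59.1
```

```bash
python3 s.py
```

```text
yaw 2.7771 {'t': 10.367, 'tool_pos': [0.459, 0.021, 0.073], 'contact_force': [-1.022, 7.435, 7.685], 'torque': [1.266, 0.238, -0.004], 'effort': [-3.457, -34.755, 24.23, -0.805, -1.899, -0.236], 'width': 0.015, 'grip_force': 59.06}
```

The hump is past (peak near yaw 2.90) and the pull has begun. The next steps are finer.

send_rows --moves '[{"slide": [0,0,0],"twist": 0.02,"gripper": -1},{"slide": [0,0,0],"twist": 0.02,"gripper": -1}]'

```text
t: 10.53
tool_pos: [0.4593, 0.0214, 0.0733]
tool_rot: [0.001, 0.201, 0.98, 0.002]
contact_force: [-0.2, 7.2, 5.3]
width: 0.0149
grip_force: 58.8
```

```bash
python3 s.py
```

```text
yaw 2.7370 {'t': 10.533, 'tool_pos': [0.459, 0.021, 0.073], 'contact_force': [-0.25, 7.212, 5.3], 'torque': [1.386, 0.36, -0.058], 'effort': [-3.545, -34.657, 24.172, -0.921, -1.971, -0.308], 'width': 0.015, 'grip_force': 58.78}
```

send_rows --moves '[{"slide": [0,0,0],"twist": 0.02,"gripper": -1},{"slide": [0,0,0],"twist": 0.02,"gripper": -1}]'

```text
t: 10.7
tool_pos: [0.4593, 0.0214, 0.0733]
tool_rot: [0.001, 0.22, 0.975, 0.002]
contact_force: [-1.2, 8.1, 5.4]
width: 0.0149
grip_force: 58.8
```

```bash
python3 s.py
```

```text
yaw 2.6971 {'t': 10.7, 'tool_pos': [0.459, 0.021, 0.073], 'contact_force': [-1.157, 8.106, 5.376], 'torque': [1.312, 0.221, 0.008], 'effort': [-3.691, -34.999, 24.476, -0.889, -2.019, -0.206], 'width': 0.015, 'grip_force': 58.842}
```

send_rows --moves '[{"slide": [0,0,0],"twist": 0.02,"gripper": -1}]'

```text
t: 10.78
tool_pos: [0.4592, 0.0215, 0.0733]
tool_rot: [0.0, 0.23, 0.973, 0.002]
contact_force: [-1.2, 8.6, 5.4]
width: 0.0151
grip_force: 58.9
```

```bash
python3 s.py
```

```text
yaw 2.6773 {'t': 10.783, 'tool_pos': [0.459, 0.021, 0.073], 'contact_force': [-1.236, 8.561, 5.39], 'torque': [1.402, 0.294, 0.065], 'effort': [-3.764, -34.831, 24.397, -0.909, -2.047, -0.183], 'width': 0.015, 'grip_force': 58.884}
```

send_rows --moves '[{"slide": [0,0,0],"twist": 0.02,"gripper": -1}]'

```text
t: 10.87
tool_pos: [0.4593, 0.0215, 0.0733]
tool_rot: [0.0, 0.24, 0.971, 0.002]
contact_force: [-1.0, 7.6, 7.0]
width: 0.0149
grip_force: 58.9
```

```bash
python3 s.py
```

```text
yaw 2.6573 {'t': 10.867, 'tool_pos': [0.459, 0.022, 0.073], 'contact_force': [-0.978, 7.626, 6.965], 'torque': [1.402, 0.295, 0.023], 'effort': [-3.814, -34.847, 24.378, -0.885, -2.075, -0.181], 'width': 0.015, 'grip_force': 58.88}
```

The dip to -0.31 has come back to the running-friction level. I'll look to see whether the knob is still square in the grip.

```bash
python3 - <<'E'
from h import *
a=capture("wrist")["img"]; cv2.imwrite("pics/w2.png",a)
E
python3 s.py
```

```text
yaw 2.6563 {'t': 10.917, 'tool_pos': [0.459, 0.021, 0.073], 'contact_force': [-1.02, 7.968, 5.639], 'torque': [1.423, 0.263, -0.061], 'effort': [-3.714, -34.844, 24.387, -0.894, -2.059, 0.025], 'width': 0.015, 'grip_force': 58.921}
```

View pics/w2.png

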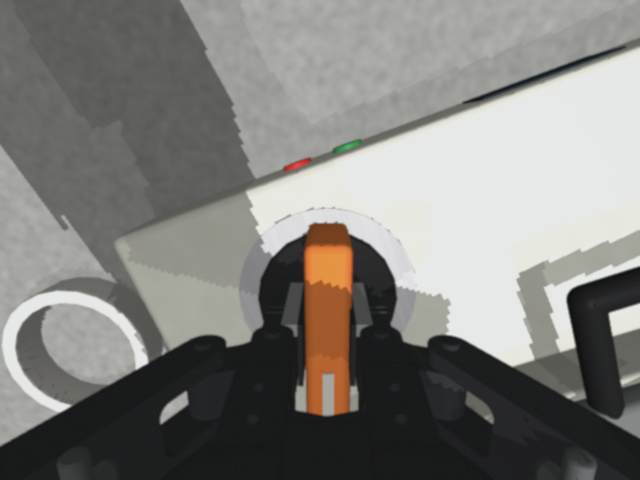

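The bar is square in the grip, the white line at the bottom (328,390), so the knob follows the tool. No jump has come after the dip yet, so I'll continue in tiny steps.

send_rows --moves '[{"slide": [0,0,0],"twist": 0.015,"gripper": -1},{"slide": [0,0,0],"twist": 0.015,"gripper": -1}]'

```text
t: 11.08
tool_pos: [0.4593, 0.0215, 0.0733]
tool_rot: [0.0, 0.254, 0.967, 0.002]
contact_force: [-1.4, 7.2, 6.8]
width: 0.0147
grip_force: 58.9
```

```bash
python3 s.py
```

```text
yaw 2.6276 {'t': 11.083, 'tool_pos': [0.459, 0.022, 0.073], 'contact_force': [-1.398, 7.16, 6.825], 'torque': [1.432, 0.254, 0.074], 'effort': [-3.874, -34.875, 24.361, -0.862, -2.098, -0.112], 'width': 0.015, 'grip_force': 58.873}
```

send_rows --moves '[{"slide": [0,0,0],"twist": 0.02,"gripper": -1}]'

```text
t: 11.17
tool_pos: [0.4593, 0.0215, 0.0733]
tool_rot: [0.0, 0.264, 0.965, 0.002]
contact_force: [-1.0, 8.3, 5.9]
width: 0.015
grip_force: 58.9
```

```bash
python3 s.py
```

```text
yaw 2.6077 {'t': 11.167, 'tool_pos': [0.459, 0.022, 0.073], 'contact_force': [-0.998, 8.307, 5.866], 'torque': [1.438, 0.27, 0.259], 'effort': [-3.93, -34.912, 24.34, -0.828, -2.086, -0.1], 'width': 0.015, 'grip_force': 58.87}
```

Resistance is rising again at yaw 2.61, about 0.4 rad after the first jump. That fits the notch centre at about 2.62, or 0.87 rad from the start. I'll let go so the knob can settle, then rise and check.

send_rows --moves '[{"slide": [0,0,0],"twist": -0.01,"gripper": -1},{"slide": [0,0,0],"twist": 0,"gripper": 0.3},{"slide": [0,0,0],"twist": 0,"gripper": 0.3},{"slide": [0,0,0],"twist": 0,"gripper": 0.3},{"slide": [0,0,0],"twist": 0,"gripper": 0.3},{"slide": [0,0,0],"twist": 0,"gripper": 0.3},{"slide": [0,0,-0.01],"twist": 0,"gripper": 0.3},{"slide": [0,0,-0.02],"twist": 0,"gripper": 0.3},{"slide": [0,0,-0.02],"twist": 0,"gripper": 0.3},{"slide": [0,0,-0.02],"twist": 0,"gripper": 0.3},{"slide": [0,0,-0.02],"twist": 0,"gripper": 0.3},{"slide": [0,0,-0.02],"twist": 0,"gripper": 0.5},{"slide": [0,0,-0.02],"twist": 0,"gripper": 0.5},{"slide": [0,0,-0.02],"twist": 0,"gripper": 0.5},{"slide": [0,0,-0.01],"twist": 0,"gripper": 0.5},{"slide": [0,0,0],"twist": 0,"gripper": 0.5}]'

```text
t: 12.5
tool_pos: [0.4601, 0.0194, 0.2344]
tool_rot: [0.002, 0.26, 0.966, 0.0]
contact_force: [0.6, 0.7, -0.2]
width: 0.0639
grip_force: 0.0
```

```bash
python3 s.py; python3 - <<'E'
from h import *
o=get_obs(); c=capture("wrist"); cv2.imwrite("pics/w3.png",c["img"])
im=c["img"].astype(int); m=((im[...,2]>150)&(im[...,2]-im[...,0]>90)).astype(np.uint8); m[300:]=0
n,l,s,ce=cv2.connectedComponentsWithStats(m); i=1+np.argmax(s[1:,4]); print(s[i],ce[i])
r=cv2.minAreaRect(np.argwhere(l==i)[:,::-1].astype(np.float32)); print(r); b=cv2.boxPoints(r)
p=np.array([onz(c,x,.101,o) for x in b]); e=[p[1]-p[0],p[2]-p[1]]; v=max(e,key=np.linalg.norm); print("yaw",np.arctan2(v[1],v[0]),np.linalg.norm(v),p.mean(0))
E
```

```text
yaw 2.6166 {'t': 12.5, 'tool_pos': [0.46, 0.019, 0.234], 'contact_force': [0.583, 0.71, -0.234], 'torque': [0.004, -0.02, -0.013], 'effort': [0.026, -35.042, 29.728, 0.602, -0.006, 0.0], 'width': 0.064, 'grip_force': 0.0}
[ 473  266  104   34 1819] [538.50027488 287.99230346]
((524.5, 282.5), (33.0, 103.0), 90.0)
yaw 1.0451872805694338 0.07920622325038347 [0.57795244 0.12953635 0.101     ]
```

View pics/w3.png

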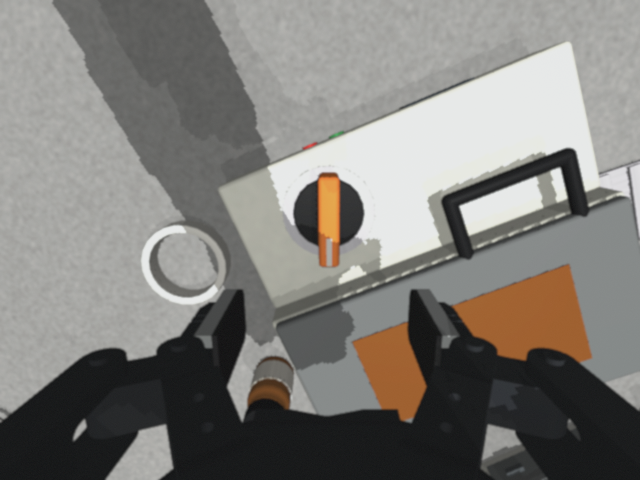

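The knob stays at yaw about 2.62, the bar running (328,173) to (329,267). The handle bar runs from (449,201) to (571,156).

```bash
python3 - <<'E'
from h import *
o=get_obs(); c=capture("wrist")
for z in (.092,.096):
    a=onz(c,(448,201),z,o);b=onz(c,(571,155),z,o); m=(a+b)/2; d=b-a
    print(z,a,b,m,np.linalg.norm(d),"bar yaw",np.arctan2(d[1],d[0]))
q=o["tool_rot"];A=R.from_quat([q[1],q[2],q[3],q[0]]).as_matrix()
print(A.T@(m-o["tool_pos"]))
k=[onz(c,p,.101,o) for p in ((328,173),(329.5,266))]; print("knob",np.arctan2(*(k[0]-k[1])[[1,0]]), (k[0]+k[1])/2)
E
```

```text
0.092 [0.49083291 0.1069521  0.092     ] [0.50488463 0.1987851  0.092     ] [0.49785877 0.1528686  0.092     ] 0.09290183480767224 bar yaw 1.4189601611935652
0.096 [0.48953876 0.10620769 0.096     ] [0.50339205 0.19674386 0.096     ] [0.4964654  0.15147577 0.096     ] 0.09158990943215273 bar yaw 1.4189601611935654
[0.03429218 0.13266504 0.13683005]
knob 2.633970189834824 [0.45745048 0.02273527 0.101     ]
```

send_rows --moves '[{"slide": [0.0043,0.0166,0],"twist": 0,"gripper": 0},{"slide": [0.0043,0.0166,0],"twist": 0,"gripper": -0.2},{"slide": [0.0043,0.0166,0],"twist": 0,"gripper": -0.2},{"slide": [0.0043,0.0166,0],"twist": 0,"gripper": -0.2},{"slide": [0.0043,0.0166,0],"twist": 0,"gripper": -0.2},{"slide": [0.0043,0.0166,0],"twist": 0,"gripper": -0.2},{"slide": [0.0043,0.0166,0],"twist": 0,"gripper": -0.2},{"slide": [0.0043,0.0166,0],"twist": 0,"gripper": -0.2}]'

```text
t: 13.27
tool_pos: [0.4946, 0.1526, 0.2302]
tool_rot: [-0.002, 0.259, 0.966, -0.001]
contact_force: [0.2, -0.9, -0.6]
width: 0.0341
grip_force: 0.0
```

send_rows --moves '[{"slide": [0,0,0],"twist": 0.118,"gripper": -0.2},{"slide": [0,0,0],"twist": 0.118,"gripper": -0.2},{"slide": [0,0,0],"twist": 0.118,"gripper": -0.2},{"slide": [0,0,0],"twist": 0.118,"gripper": -0.2},{"slide": [0,0,0],"twist": 0.118,"gripper": -0.2},{"slide": [0,0,0],"twist": 0.118,"gripper": -0.2},{"slide": [0,0,0],"twist": 0.118,"gripper": -0.2},{"slide": [0,0,0],"twist": 0.118,"gripper": -0.2},{"slide": [0,0,0],"twist": 0.118,"gripper": -0.2},{"slide": [0,0,0],"twist": 0.118,"gripper": -0.2},{"slide": [0,0,0],"twist": 0,"gripper": -0.2},{"slide": [0,0,0],"twist": 0,"gripper": -0.2}]'

```text
t: 14.27
tool_pos: [0.4947, 0.1518, 0.2308]
tool_rot: [-0.001, 0.752, 0.659, -0.001]
contact_force: [0.5, -0.1, 0.5]
width: 0.034
grip_force: 0.0
```

```bash
python3 s.py; python3 - <<'E'
from h import *
o=get_obs(); c=capture("wrist"); cv2.imwrite("pics/w4.png",c["img"]); print(o["joints"])
q=o["tool_rot"];A=R.from_quat([q[1],q[2],q[3],q[0]]).as_matrix()
print(A, A.T@(np.array([.4965,.1515,.0735])-o["tool_pos"]))
E
```

```text
yaw 1.4400 {'t': 14.267, 'tool_pos': [0.495, 0.152, 0.231], 'contact_force': [0.453, -0.087, 0.457], 'torque': [0.035, -0.026, -0.029], 'effort': [0.003, -41.68, 29.703, 0.012, -0.001, 0.22], 'width': 0.034, 'grip_force': 0.0}
[ 1.42502381e-01  2.03995952e-01 -9.99257512e-02  1.26946413e+00
 -1.08998481e-04  1.84408828e+00]
[[ 1.30415844e-01  9.91456109e-01 -2.54777193e-03]
 [ 9.91459057e-01 -1.30417454e-01 -4.75655897e-04]
 [-8.03865872e-04 -2.46397849e-03 -9.99996641e-01]] [9.17000667e-05 2.17596359e-03 1.57248476e-01]
```

View pics/w4.png

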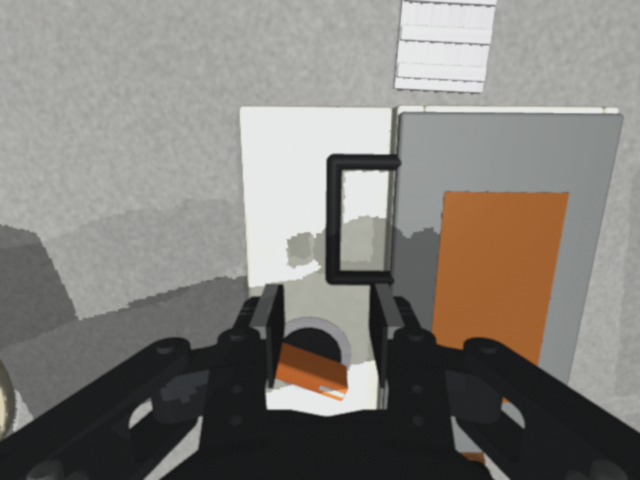

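The handle bar is upright at u≈334 (rods at v≈162 and 277) and the finger midline is at about 327, so I'll shift about 4.5 mm along tool y, descend and grip.

send_rows --moves '[{"slide": [0,0.0045,0.007],"twist": 0,"gripper": -0.2},{"slide": [0,0,0.02],"twist": 0,"gripper": -0.2},{"slide": [0,0,0.02],"twist": 0,"gripper": -0.2},{"slide": [0,0,0.02],"twist": 0,"gripper": -0.2},{"slide": [0,0,0.02],"twist": 0,"gripper": -0.2},{"slide": [0,0,0.02],"twist": 0,"gripper": -0.2},{"slide": [0,0,0.02],"twist": 0,"gripper": -0.2},{"slide": [0,0,0.02],"twist": 0,"gripper": -0.2},{"slide": [0,0,0.01],"twist": 0,"gripper": -0.2},{"slide": [0,0,0],"twist": 0,"gripper": -0.2}]' --squeeze 45

```text
t: 15.15
tool_pos: [0.4979, 0.1509, 0.0724]
tool_rot: [-0.001, 0.753, 0.659, -0.002]
contact_force: [0.8, -0.4, -0.2]
width: 0.034
grip_force: 0.0
```

send_rows --moves '[{"slide": [0,0,0],"twist": 0,"gripper": -1},{"slide": [0,0,0],"twist": 0,"gripper": -1},{"slide": [0,0,0],"twist": 0,"gripper": -1},{"slide": [0,0,0],"twist": 0,"gripper": -1},{"slide": [0,0,0],"twist": 0,"gripper": -1},{"slide": [0,0,0],"twist": 0,"gripper": -1}]'

```text
t: 15.65
tool_pos: [0.4994, 0.1515, 0.076]
tool_rot: [-0.0, 0.753, 0.658, 0.0]
contact_force: [-5.8, 0.8, 3.8]
width: 0.0103
grip_force: 44.4
```

```bash
python3 s.py
```

```text
yaw 1.4372 {'t': 15.65, 'tool_pos': [0.499, 0.152, 0.076], 'contact_force': [-5.769, 0.756, 3.79], 'torque': [0.129, 1.118, -0.061], 'effort': [-1.169, -42.673, 27.831, -2.272, -0.441, -0.05], 'width': 0.01, 'grip_force': 44.44}
```

Gripped. I'll test-lift to 0.1 rad and watch the force.

send_rows --moves '[{"slide": [0,0.0002,-0.005],"twist": 0,"gripper": -1},{"slide": [0,0.0003,-0.005],"twist": 0,"gripper": -1}]'

```text
t: 15.82
tool_pos: [0.4998, 0.1514, 0.0851]
tool_rot: [-0.001, 0.753, 0.658, -0.0]
contact_force: [-1.8, 1.3, -5.6]
width: 0.0102
grip_force: 43.9
```

send_rows --moves '[{"slide": [0,0.0005,-0.005],"twist": 0,"gripper": -1},{"slide": [0,0.0006,-0.005],"twist": 0,"gripper": -1},{"slide": [0,0,0],"twist": 0,"gripper": -1}]'

```text
t: 16.07
tool_pos: [0.501, 0.1512, 0.0962]
tool_rot: [-0.0, 0.753, 0.658, -0.0]
contact_force: [-6.8, 1.9, 2.3]
width: 0.0104
grip_force: 44.6
```

```bash
python3 s.py; python3 - <<'E'
from h import *
c=capture("side"); cv2.imwrite("pics/s2.png",cv2.resize(c["img"][120:330,150:430],None,fx=2.5,fy=2.5))
E
```

```text
yaw 1.4370 {'t': 16.067, 'tool_pos': [0.501, 0.151, 0.096], 'contact_force': [-6.814, 1.912, 2.341], 'torque': [0.341, 1.457, -0.059], 'effort': [-1.85, -43.606, 29.863, -2.667, -0.832, -0.07], 'width': 0.01, 'grip_force': 44.602}
```

View pics/s2.png

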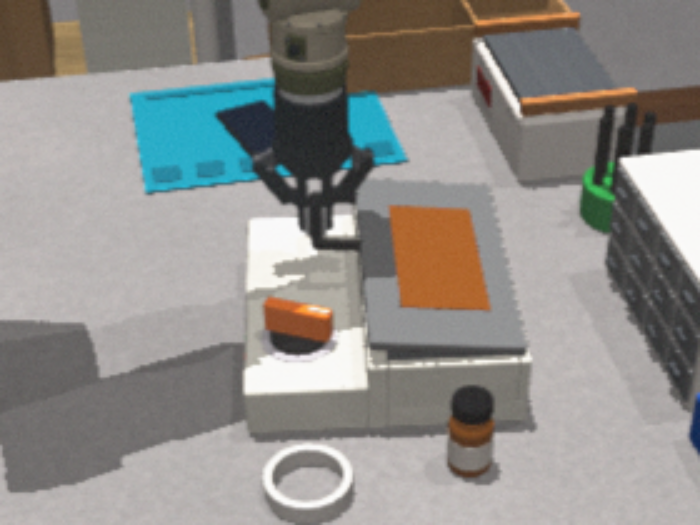

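The lid front has lifted clear with little force, so the knob is in the notch. I'll follow the arc.

send_rows --moves '[{"slide": [0,0.0009,-0.0047],"twist": 0,"gripper": -1},{"slide": [0,0.0009,-0.0047],"twist": 0,"gripper": -1},{"slide": [0,0.0009,-0.0047],"twist": 0,"gripper": -1},{"slide": [0,0.0009,-0.0046],"twist": 0,"gripper": -1},{"slide": [0,0.0009,-0.0046],"twist": 0,"gripper": -1},{"slide": [0,0.0014,-0.0045],"twist": 0,"gripper": -1},{"slide": [0,0.0014,-0.0045],"twist": 0,"gripper": -1},{"slide": [0,0.0014,-0.0045],"twist": 0,"gripper": -1},{"slide": [0,0.0015,-0.0045],"twist": 0,"gripper": -1},{"slide": [0,0.0015,-0.0045],"twist": 0,"gripper": -1}]'

```text
t: 16.95
tool_pos: [0.5115, 0.1497, 0.1411]
tool_rot: [-0.001, 0.753, 0.658, -0.001]
contact_force: [-6.3, 3.1, -4.0]
width: 0.0101
grip_force: 43.7
```

```bash
python3 s.py
```

```text
yaw 1.4372 {'t': 16.95, 'tool_pos': [0.512, 0.15, 0.141], 'contact_force': [-6.301, 3.087, -3.993], 'torque': [0.553, 1.385, -0.065], 'effort': [-2.213, -46.882, 32.639, -2.837, -1.057, -0.06], 'width': 0.01, 'grip_force': 43.744}
```

send_rows --moves '[{"slide": [0,0.0019,-0.0043],"twist": 0,"gripper": -1},{"slide": [0,0.0019,-0.0043],"twist": 0,"gripper": -1},{"slide": [0,0.002,-0.0043],"twist": 0,"gripper": -1},{"slide": [0,0.002,-0.0043],"twist": 0,"gripper": -1},{"slide": [0,0.002,-0.0043],"twist": 0,"gripper": -1},{"slide": [0,0.0024,-0.0041],"twist": 0,"gripper": -1},{"slide": [0,0.0024,-0.0041],"twist": 0,"gripper": -1},{"slide": [0,0.0024,-0.0041],"twist": 0,"gripper": -1},{"slide": [0,0.0025,-0.004],"twist": 0,"gripper": -1},{"slide": [0,0.0025,-0.004],"twist": 0,"gripper": -1}]'

```text
t: 17.78
tool_pos: [0.532, 0.1469, 0.1831]
tool_rot: [-0.002, 0.753, 0.658, -0.002]
contact_force: [-10.2, 2.7, -0.4]
width: 0.0103
grip_force: 43.8
```

```bash
python3 s.py
```

```text
yaw 1.4374 {'t': 17.783, 'tool_pos': [0.532, 0.147, 0.183], 'contact_force': [-10.247, 2.714, -0.441], 'torque': [0.617, 2.305, -0.051], 'effort': [-2.824, -47.208, 34.475, -4.662, -1.218, -0.056], 'width': 0.01, 'grip_force': 43.752}
```

send_rows --moves '[{"slide": [0,0.0029,-0.0038],"twist": 0,"gripper": -1},{"slide": [0,0.0029,-0.0038],"twist": 0,"gripper": -1},{"slide": [0,0.0029,-0.0037],"twist": 0,"gripper": -1},{"slide": [0,0.0029,-0.0037],"twist": 0,"gripper": -1},{"slide": [0,0.0029,-0.0037],"twist": 0,"gripper": -1},{"slide": [0,0.0033,-0.0034],"twist": 0,"gripper": -1},{"slide": [0,0.0033,-0.0034],"twist": 0,"gripper": -1},{"slide": [0,0.0033,-0.0034],"twist": 0,"gripper": -1},{"slide": [0,0.0034,-0.0033],"twist": 0,"gripper": -1},{"slide": [0,0.0034,-0.0033],"twist": 0,"gripper": -1}]'

```text
t: 18.62
tool_pos: [0.5618, 0.1428, 0.2199]
tool_rot: [-0.002, 0.753, 0.659, -0.002]
contact_force: [-15.5, 2.5, 7.4]
width: 0.0103
grip_force: 43.8
```

```bash
python3 s.py
```

```text
yaw 1.4377 {'t': 18.617, 'tool_pos': [0.562, 0.143, 0.22], 'contact_force': [-15.499, 2.537, 7.414], 'torque': [0.459, 3.631, -0.08], 'effort': [-3.326, -45.192, 34.216, -7.239, -1.2, -0.049], 'width': 0.01, 'grip_force': 43.844}
```

send_rows --moves '[{"slide": [0,0.0037,-0.003],"twist": 0,"gripper": -1},{"slide": [0,0.0037,-0.003],"twist": 0,"gripper": -1},{"slide": [0,0.0037,-0.003],"twist": 0,"gripper": -1},{"slide": [0,0.0037,-0.0029],"twist": 0,"gripper": -1},{"slide": [0,0.0037,-0.0028],"twist": 0,"gripper": -1},{"slide": [0,0.004,-0.0025],"twist": 0,"gripper": -1},{"slide": [0,0.004,-0.0025],"twist": 0,"gripper": -1},{"slide": [0,0.004,-0.0025],"twist": 0,"gripper": -1},{"slide": [0,0.004,-0.0025],"twist": 0,"gripper": -1},{"slide": [0,0.004,-0.0025],"twist": 0,"gripper": -1},{"slide": [0,0,0],"twist": 0,"gripper": -1},{"slide": [0,0,0],"twist": 0,"gripper": -1}]'

```text
t: 19.62
tool_pos: [0.6027, 0.1371, 0.2505]
tool_rot: [0.001, 0.753, 0.658, 0.001]
contact_force: [-13.7, 1.1, 15.5]
width: 0.0103
grip_force: 46.0
```

```bash
python3 s.py;  python3 - <<'E'
from h import *
c=capture("side"); cv2.imwrite("pics/s3.png",cv2.resize(c["img"][80:330,150:430],None,fx=2.4,fy=2.4))
E
```

```text
yaw 1.4370 {'t': 19.617, 'tool_pos': [0.603, 0.137, 0.25], 'contact_force': [-13.699, 1.065, 15.467], 'torque': [0.133, 2.879, -0.11], 'effort': [-2.006, -42.092, 29.573, -6.023, -0.488, -0.085], 'width': 0.01, 'grip_force': 45.981}
```

View pics/s3.png

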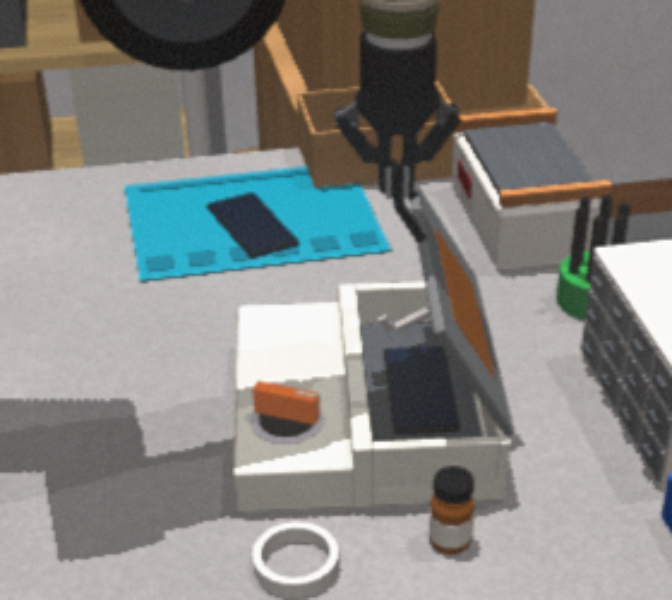

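The side view shows the lid standing at about 60°, the rods running down from the gripped bar at (400,205), and nothing else disturbed. I'll ease off the radial preload before letting go.

send_rows --moves '[{"slide": [0,-0.001,-0.0015],"twist": 0,"gripper": -1},{"slide": [0,-0.001,-0.0015],"twist": 0,"gripper": -1},{"slide": [0,0,0],"twist": 0,"gripper": -1}]'

```text
t: 19.92
tool_pos: [0.6026, 0.1371, 0.2507]
tool_rot: [0.001, 0.753, 0.658, 0.001]
contact_force: [-4.5, 0.2, 6.3]
width: 0.0099
grip_force: 45.0
```

```bash
python3 s.py
```

```text
yaw 1.4365 {'t': 19.917, 'tool_pos': [0.603, 0.137, 0.251], 'contact_force': [-4.533, 0.236, 6.254], 'torque': [-0.059, 1.029, -0.029], 'effort': [-0.203, -49.171, 29.898, -2.181, -0.004, -0.071], 'width': 0.01, 'grip_force': 44.984}
```

send_rows --moves '[{"slide": [0,-0.0008,-0.001],"twist": 0,"gripper": -1},{"slide": [0,0,0],"twist": 0,"gripper": -0.2},{"slide": [0,0,0],"twist": 0,"gripper": -0.2},{"slide": [0,0,0],"twist": 0,"gripper": -0.2},{"slide": [0,0,0],"twist": 0,"gripper": -0.2},{"slide": [0,0,-0.01],"twist": 0,"gripper": -0.2},{"slide": [0,0,-0.015],"twist": 0,"gripper": -0.2},{"slide": [0,0,-0.02],"twist": 0,"gripper": -0.2},{"slide": [0,0,-0.02],"twist": 0,"gripper": -0.2},{"slide": [0,0,-0.02],"twist": 0,"gripper": -0.2},{"slide": [0,0,-0.02],"twist": 0,"gripper": -0.2},{"slide": [0,0,0],"twist": 0,"gripper": -0.2},{"slide": [0,0,0],"twist": 0,"gripper": -0.2}]'

```text
t: 21.0
tool_pos: [0.602, 0.1378, 0.3563]
tool_rot: [0.001, 0.753, 0.658, 0.001]
contact_force: [0.1, 0.3, 0.1]
width: 0.0347
grip_force: 0.0
```

```bash
python3 s.py;  python3 - <<'E'
from h import *
c=capture("side"); cv2.imwrite("pics/s4.png",cv2.resize(c["img"][60:330,100:450],None,fx=2.2,fy=2.2))
for cam in ("side","top"):
    d=capture(cam)
    for l in ("lid_handle","knob_grip","flux","tape","plate","phone"): print(cam,l,[(np.round(r["centre"],3).tolist(),round(r["conf"],2)) for r in recognise(l,d)[:1]])
# predicted handle pixels for theta
hinge=np.array([.5524,.0794])+np.array([[.9915,.1296],[-.1296,.9915]])@[.135,.065]
A=R.from_rotvec(np.ravel(c["rvec"])).as_matrix()
for t in (.95,1.047,1.15):
    for dy in(-.045,.045):
        p=hinge-np.array([.9915,-.1296])*.2*np.cos(t+.03)+np.array([.1296,.9915])*dy; p=np.r_[p,.086+.2*np.sin(t+.03)]
        u=K(c)@(A@p+np.ravel(c["tvec"])); print(t,u[:2]/u[2],(u[:2]/u[2]-[100,60])*2.2)
E
```

```text
yaw 1.4369 {'t': 21.0, 'tool_pos': [0.602, 0.138, 0.356], 'contact_force': [0.055, 0.267, 0.122], 'torque': [-0.003, -0.024, -0.06], 'effort': [0.05, -54.546, 30.669, 0.302, -0.001, -0.0], 'width': 0.035, 'grip_force': 0.0}
side lid_handle [([0.398, -0.475, 0.018], 0.58)]
side knob_grip [([0.453, 0.012, 0.078], 0.74)]
side flux [([0.596, -0.147, 0.053], 0.86)]
side tape [([0.443, -0.146, 0.015], 0.95)]
side plate []
side phone [([0.49, 0.505, 0.017], 0.59)]
top lid_handle []
top knob_grip [([0.458, 0.016, 0.068], 0.95)]
top flux [([0.592, -0.127, 0.084], 0.63)]
top tape [([0.445, -0.141, 0.019], 0.6)]
top plate [([0.569, 0.031, 0.061], 0.44)]
top phone [([0.474, 0.563, 0.011], 0.88)]
0.95 [308.73755085 168.69335769] [459.22261187 239.12538692]
0.95 [305.82960901 151.11906779] [452.82513982 200.46194914]
1.047 [315.52673724 164.89842555] [474.15882193 230.7765362 ]
1.047 [312.24936269 147.46160871] [466.94859791 192.41553917]
1.15 [323.16973014 161.48025243] [490.9734063  223.25655534]
1.15 [319.47750756 144.17390028] [482.85051663 185.18258062]
```

View pics/s4.png

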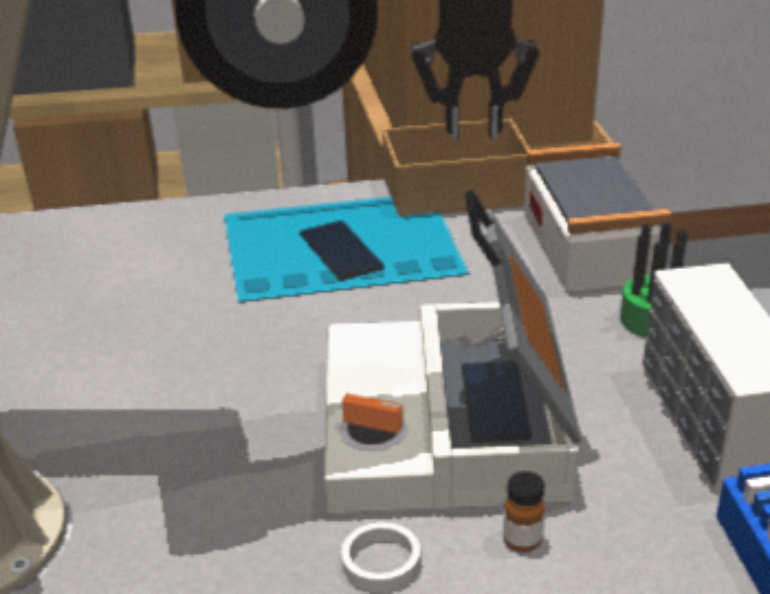

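The side view shows the free-standing handle from (470,196) to (478,232), against (467,192) to (474,231) predicted for 60°. The knob, flux jar and tape are where they were, and the gripper is clear.

```bash
python3 -c "
from plant import job_done; print(job_done())"
```

```text
the job is handed in; nothing more can be done
None
```

The knob is in its notch, about 0.87 rad clockwise from the start. The lid stands free at about 60° with the gripper clear, and I saw no sign of anything around the box having moved, though the plate couldn't be re-checked at the end. I handed the job in at about 21 s; no verdict came back.

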